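# Snap the dust cover into the mould plate

## Task

Lay the orange dust cover loosely into the rectangular pocket of the steel mould plate and let go of it. Then take the blue-handled pusher and with its white foot press the cover straight down, first one end until it clicks and you feel it bear firmly on the pocket's floor, whose depth is not known beforehand, then the other; never with the bare gripper, and gently, because the cover cracks if forced. Finally stand the pusher upright on its black mat again, let go, and leave the jar, the bottle and the stone alone.

Things in the scene. Friction and masses are not known exactly. Their poses are not given: they have to be found in the camera images.
- plate: Fixed steel mould plate, 200 (x) x 220 (y) mm, 55 mm high; origin at the centre of its underside. The dark oval on top is a surface, not a hole. The pocket's centre lies 50 mm from the plate's middle towards -y.
- pocket (a point): Centre of the rectangular pocket's mouth, level with the plate's top face; x along its length, y across, z up. 122 mm long, 42 mm wide; its floor lies anywhere from 24 to 29 mm below the mouth, different each time. A cover laid in loosely rests on the two spring catches, the top face of its 9 mm plate about 1 mm below the mould's; fully home it lies on the floor, that face 15 to 20 mm below the mould's.
- pocket_catch (a point): Nose of the brass spring catch in the pocket's +x end wall, 11 mm below the plate's top face, 32 mm wide, rounded, sticking out 4.5 mm; the -x end has the same. To get past a catch, that end of the cover needs a push of about 15 to 25 N with the pusher; once about 6 mm down it gives way and snaps under the catch, while the other end stays up (the cover then slopes, by 0.12 to 0.17 rad) until pressed likewise.
- cover_center (a point): Centre, half-way up, of the loose orange dust cover, 80 g, lying right way up: a plate 120 x 40 mm (x, y), 9 mm thick, short ends bevelled below, with an upright grip rib in the middle, 36 mm along x, 14 mm wide across y, 24 mm high on the plate (33 mm over all). The point is 16.5 mm above the underside. Either way round fits. It cracks if pressed with more than 40 N.
- cover_end_a (a point): The white round spot to press on the cover's +x end: on the plate's top face, 9 mm above its underside, 40 mm from the cover's middle.
- cover_end_b (a point): The same on the cover's -x end.
- pusher_center (a point): Centre, half-way up, of the pusher, 130 mm tall, 220 g, standing upright and loose on its mat. From below: a white round foot of 28 mm diameter and 18 mm height, a steel shaft of 16 mm diameter up to 64 mm, and a blue square handle 28 x 28 mm from 64 to 130 mm above the foot's underside. The point is 65 mm above the underside; x and y are square to the handle's faces, z up.
- mat: Black rubber mat 120 x 120 mm, 4 mm thick, fixed to the bench; origin at the centre of its underside. The pusher belongs on it.
- jar: Amber jar, 60 mm diameter, 70 mm high, origin at its underside: leave alone.
- bottle: Blue bottle with a red cap, 56 mm diameter, 150 mm high, origin at its underside: leave alone.
- stone: Reddish polishing stone 100 x 26 x 13 mm lying flat, origin at its underside: leave alone.

How it is judged:
By the outcome, as a careful person would: the job done as asked, in the order asked, and still so for the second after the job is handed in, with the robot touching nothing.
It also fails if it takes over 69 s, if anything falls off the work surface, if the arm or the gripper's body presses on something with over 40 N, if the wrist force passes 120 N, or if a joint passes its speed limit or range.

## Robot

A 6-joint arm with a two-finger parallel gripper is mounted at the origin on the work surface. World frame = base frame: x ahead of the robot, y to its left, z up, the work surface at z = 0. Lengths are in m, angles in rad, forces in N, time in s.
With the tool pointing down it reaches from about 0.275 to 0.85 m from the base axis. Payload 5.2 kg.
Tool frame: the origin (TCP) lies at the centre of the arm's flange, where the gripper is bolted on; the fingertips stand 173 mm ahead of it and the grasp point (between the pads) lies 155 mm ahead of it (arm.tip_extent is the distance from the TCP to the fingertips, in m); z points along the fingers, y is the direction in which the jaws open and shut (so a half turn about z gives the same grasp; the last joint's range is limited). The gripper opens to 85 mm and grips with 20 to 120 N. Pads are 22 mm wide; open, the fingers measure 114 mm over their backs; the gripper's body (76 mm by 85 mm) begins 54 mm behind the grasp point. The pads swing forward as they close: fully open they stand 13 mm farther back than shut.
Start: joints at [0.976, 0.259, 1.535, -0, 1.348, -0.203], TCP at [0.21, 0.508, 0.405] pointing down, gripper open.
Joint ranges: [-3.14, 3.14], [-0.91, 2.08], [0.19, 2.58], [-1.22, 4.36], [0.22, 2.71], [-3.12, 3.12]. Speed limits (rad/s): [2.57, 2.57, 3.14, 3.14, 3.14, 3.14].

## Interface

Orientations are given as a unit quaternion [w, x, y, z].
In Python, from station import arm, eoat, optics gives the robot as it stands. Calls block until the motion is done:
- arm.move_ptp(position, orientation): joint-space move of the TCP to a pose.
- arm.move_straight(position, orientation=None, rate=0.15, guard=None): straight line of the TCP; orientation=None keeps the orientation; rate is the mean speed in m/s. With guard (N) it stops when the force on the tool has changed by that much, and returns True; else False.
- arm.goto_joints(angles): joint-space move.
- eoat.set_gripper(opening): opening from 0.0 (shut) to 1.0 (fully open); the grip force is fixed at half the most; returns when the fingers have stopped.
- arm.wait(seconds).
- arm.solve_ik(position, orientation): joint angles nearest the present ones, or None.
- optics.get_image(name): name is "side" or "top" or "wrist"; returns the picture (480x640x3 uint8, red, green, blue); there is no depth.
- optics.camera_model(name): a dict with "vfov" (degrees; the focal length in pixels is half the picture's height over the tangent of half this angle, whatever the lens; pixels are square), "cx", "cy" (the principal point, pixels), "R" (3x3) and "t" (3): a world point X has camera coordinates R X + t. Camera axes: x right, y down, z forward; pixel columns grow to the right and rows downward; lengths in m; the calibration is good to about 2 mm. The wrist camera is an equidistant fisheye: a pixel r from the principal point sees the ray r / f radians off the axis. A picture is of the moment at which its call begins: read the wrist's pose just before it. camera_model takes no time and is no camera call; for the wrist camera it gives the pose at the moment of the call.
A pose or a line that the arm cannot do raises arm.PlanningError and nothing moves.
- arm.hand_in(): hands the job in, once; it reports no verdict.
Readings, each from a call of its own:
- arm.get_clock(): time.
- arm.get_joint_pos(): joint angles.
- arm.get_joint_vel(): joint speeds.
- arm.get_joint_torque(): joint torques, N m.
- arm.get_tcp_pos(): TCP position.
- arm.get_tool_rot(): TCP orientation.
- arm.get_force(): force on the tool from outside, world axes, zero at the start.
- arm.get_moment(): the same for the moment, N m.
- arm.get_width(): opening from 0.0 (shut) to 1.0 (fully open).
Only numpy, scipy, OpenCV 4.12 (cv2) and the standard library are available. Lean on these libraries where they do the work, as an engineer would, in place of code of your own. Each camera call takes 0.05 s, during which the arm holds its last target. There are 200 camera calls.

## Working session

There is one attempt and no reset: what is moved stays moved. The work goes in short steps, each a Python script; the robot and the scene stay as the last script left them, time stands still between calls to the robot, and variables do not carry over. Pictures are saved under pics/ and viewed, about 8 in all and at most 12, crops included, and the job is handed in when it is done.

```bash
mkdir -p pics; ls; python3 - <<'E'
from station import arm,eoat,optics
import cv2,numpy as np
for n in("top","side"):
    cv2.imwrite(f"pics/{n}0.png",optics.get_image(n)[:,:,::-1]); m=optics.camera_model(n); print(n,m)
print(optics.camera_model("wrist"),arm.get_tool_rot(),arm.get_clock(),arm.tip_extent)
E
```

```text
pics
top {'vfov': 44.2853182635116, 'cx': 315.47343382418717, 'cy': 238.4074390684677, 'R': array([[ 0.01086083, -0.99986366, -0.01243837],
       [-0.99646708, -0.00978628, -0.08341217],
       [ 0.08327908,  0.01330035, -0.9964375 ]]), 't': array([-0.00159238,  0.61367141,  1.23741899])}
side {'vfov': 48.86352262301673, 'cx': 320.46631697326205, 'cy': 235.72454733747466, 'R': array([[ 0.810942  , -0.58510672,  0.0048158 ],
       [-0.35692655, -0.50117873, -0.78830408],
       [ 0.46365559,  0.63755   , -0.61526701]]), 't': array([-0.49987813,  0.27000769,  0.97513278])}
{'vfov': 65.70646984690485, 'cx': 311.9568832321243, 'cy': 239.49523139838632, 'R': array([[ 3.81666190e-01,  9.24300208e-01, -2.10108320e-04],
       [ 8.89724061e-01, -3.67327241e-01,  2.71038360e-01],
       [ 2.50443634e-01, -1.03633117e-01, -9.62568524e-01]]), 't': array([-0.54906774, -0.03486379,  0.37799215])} [-3.10617223e-04  1.94633920e-01  9.80875603e-01 -7.69896501e-04] 0.1 0.1734
```

View pics/top0.png

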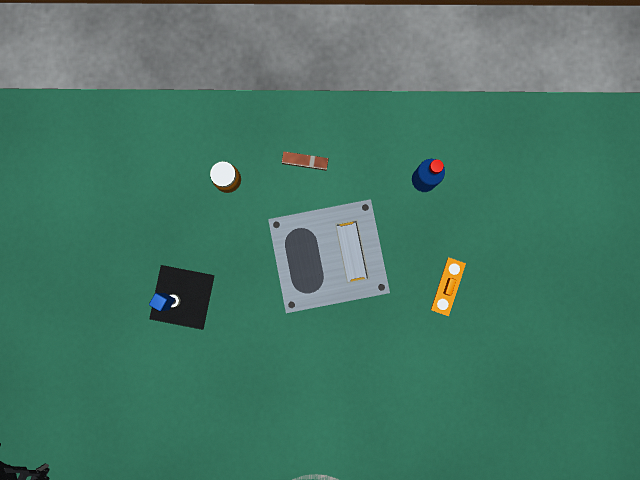

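View pics/side0.png

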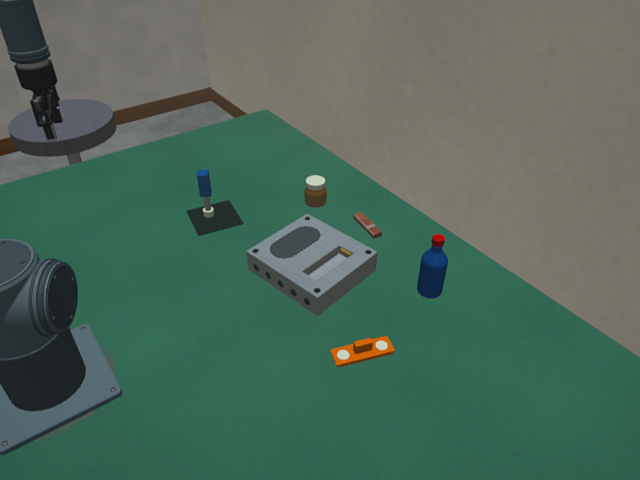

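```bash
cat > h.py <<'E'
from station import arm,eoat,optics
import numpy as np,cv2
from scipy.spatial.transform import Rotation as Ro
def quat(a): # tool down, jaw (y) axis along world angle a
    y=np.array([np.cos(a),np.sin(a),0]);z=np.array([0,0,-1.]);x=np.cross(y,z)
    q=Ro.from_matrix(np.c_[x,y,z]).as_quat();return [q[3],q[0],q[1],q[2]]
def best(p,a): # half-turn with the smaller wrist angle
    c=[]
    for k in(0,np.pi):
        s=arm.solve_ik(p,quat(a+k))
        if s is not None:c.append((abs(s[5]),k))
    return a+min(c)[1]
def pt(n,uv,z,m=None):
    m=m or optics.camera_model(n);f=240/np.tan(np.radians(m["vfov"]/2))
    d=np.array([uv[0]-m["cx"],uv[1]-m["cy"]])/f;r=np.hypot(*d)
    c=np.r_[d,1.] if n!="wrist" else np.r_[d/max(r,1e-9)*np.sin(r),np.cos(r)]
    R=np.array(m["R"]);C=-R.T@m["t"];w=R.T@c
    return C+w*(z-C[2])/w[2]
def pix(n,X,m=None):
    m=m or optics.camera_model(n);f=240/np.tan(np.radians(m["vfov"]/2))
    c=np.array(m["R"])@X+m["t"];h=np.hypot(c[0],c[1])
    s=f/c[2] if n!="wrist" else f*np.arctan2(h,c[2])/max(h,1e-9)
    return np.array([m["cx"]+c[0]*s,m["cy"]+c[1]*s])
def save(n,name):
    m=optics.camera_model(n);im=optics.get_image(n);cv2.imwrite(f"pics/{name}.png",im[:,:,::-1]);return im,m
E
python3 - <<'E'
from h import *
np.set_printoptions(precision=4,suppress=True)
m=optics.camera_model("wrist");q=arm.get_tool_rot();Rt=Ro.from_quat([*q[1:],q[0]]).as_matrix()
C=-m["R"].T@m["t"];print("cam in tool",Rt.T@(C-arm.get_tcp_pos()),"axis",Rt.T@m["R"][2])
c=[pt("top",p,.055) for p in((269,218),(372,199),(389,292),(286,313))];print("plate",c,np.mean(c,0))
k=[pt("top",p,.055) for p in((337,223),(355,221),(368,279),(349,282))];print("pocket",k,np.mean(k,0))
s=[pt("top",p,.009) for p in((454,269),(442.5,304))];print("spots",s,np.mean(s,0),np.linalg.norm(s[0]-s[1]))
print("pusher foot",pt("top",(174,300),.022),"handle top",pt("top",(158,303),.134),"mat",[pt("top",p,.004)[:2] for p in((161,265),(214,275),(204,329),(150,319))])
print("jar",pt("top",(223,174),.07),"bottle",pt("top",(437,166),.15),"stone",pt("top",(305,160),.013))
E
```

```text
cam in tool [ 0.0689 -0.0006  0.0308] axis [-0.2713  0.0014  0.9625]
plate [array([0.6532, 0.1024, 0.055 ]), array([ 0.6954, -0.1135,  0.055 ]), array([ 0.5012, -0.1492,  0.055 ]), array([0.4556, 0.0637, 0.055 ])] [ 0.5764 -0.0242  0.055 ]
pocket [array([ 0.644 , -0.0404,  0.055 ]), array([ 0.6486, -0.078 ,  0.055 ]), array([ 0.5277, -0.1057,  0.055 ]), array([ 0.521 , -0.0663,  0.055 ])] [ 0.5853 -0.0726  0.055 ]
spots [array([ 0.5518, -0.2942,  0.009 ]), array([ 0.4766, -0.2689,  0.009 ])] [ 0.5142 -0.2815  0.009 ] 0.07936769063713868
pusher foot [0.479  0.3055 0.022 ] handle top [0.4755 0.3084 0.134 ] mat [array([0.5541, 0.3407]), array([0.5336, 0.2246]), array([0.4171, 0.2432]), array([0.4372, 0.3608])]
jar [0.7431 0.1988 0.07  ] bottle [ 0.7469 -0.2317  0.15  ] stone [0.7866 0.0297 0.013 ]
```

```bash
python3 - <<'E'
from h import *
import pickle
for name,p,a in(("pk",[.5856,-.073,.055],.195),("cv",[.5142,-.2815,.009],-.325)):
    P=[p[0],p[1],p[2]+.27];b=best(P,a+np.pi/2);arm.move_ptp(P,quat(b));arm.wait(.2)
    im,m=save("wrist",name);pickle.dump(m,open(name+".pkl","wb"));print(name,b,arm.get_tcp_pos(),arm.get_joint_pos()[5],arm.get_clock())
a,b=[cv2.imread(f"pics/{n}.png") for n in("pk","cv")]
cv2.imwrite("pics/both.png",np.hstack([a[20:470,120:520],b[20:470,120:520]]))
E
```

```text
pk 4.90738898038469 [ 0.58562942 -0.07240587  0.3250619 ] 1.0628642344660473 2.825
cv 4.3873889803846895 [ 0.51491779 -0.28018068  0.2793941 ] 1.2046890430800734 3.975
```

View pics/both.png

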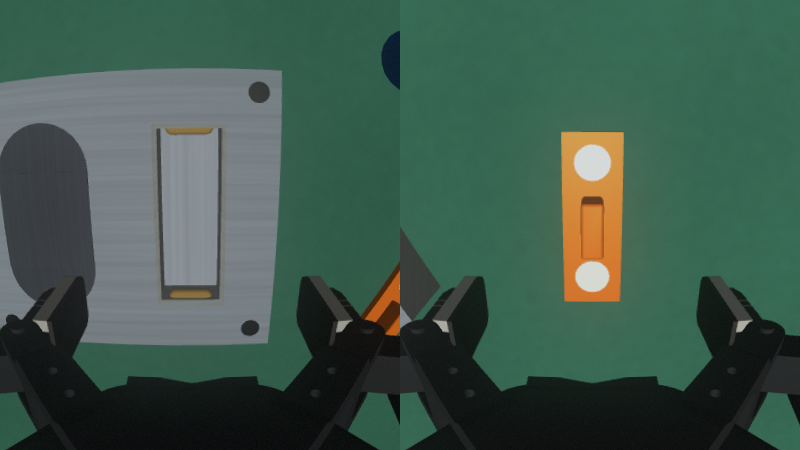

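```bash
python3 - <<'E'
from h import *
import pickle
a=cv2.imread("pics/pk.png")[125:335,260:360];b=cv2.imread("pics/cv.png")
crop=cv2.resize(a,None,fx=6,fy=6,interpolation=cv2.INTER_CUBIC)
cv2.imwrite("pics/z.png",np.hstack([cv2.resize(a[:60],None,fx=4,fy=8,interpolation=cv2.INTER_CUBIC),cv2.resize(a[150:],None,fx=4,fy=8,interpolation=cv2.INTER_CUBIC)]))
m=pickle.load(open("cv.pkl","rb"))
g=b[20:470,120:520]
w=((b.min(2)>170)*255).astype(np.uint8);w[:, :270]=0;w[:,350:]=0
n,l,s,c=cv2.connectedComponentsWithStats(w)
S=[pt("wrist",c[i],.009,m) for i in range(1,n) if s[i,4]>300];print(S,np.mean(S,0),np.linalg.norm(S[0]-S[1]),np.arctan2(*(S[0]-S[1])[[1,0]]))
hsv=cv2.cvtColor(b,cv2.COLOR_BGR2HSV);o=cv2.inRange(hsv,(5,120,100),(25,255,255))|w;o[:,:270]=0;o[:,350:]=0;o[350:]=0
r=cv2.minAreaRect(cv2.findNonZero(cv2.morphologyEx(o,cv2.MORPH_CLOSE,np.ones((15,15)))));print(r)
q=[pt("wrist",p,.007,m) for p in cv2.boxPoints(r)];print(np.array(q),np.mean(q,0),np.linalg.norm(q[0]-q[1]),np.linalg.norm(q[1]-q[2]))
E
```

```text
[array([ 0.55262427, -0.29284615,  0.009     ]), array([ 0.47669404, -0.26752461,  0.009     ])] [ 0.51465916 -0.28018538  0.009     ] 0.08004111317682025 -0.3218863858868037
((311.9999694824219, 236.49996948242188), (61.99999237060547, 168.99996948242188), 0.0)
[[ 0.46369761 -0.23925574  0.007     ]
 [ 0.57761115 -0.28015236  0.007     ]
 [ 0.56493041 -0.3181656   0.007     ]
 [ 0.44931106 -0.28248067  0.007     ]] [ 0.51388756 -0.28001359  0.007     ] 0.1210323497628811 0.04007252084158058
```

View pics/z.png

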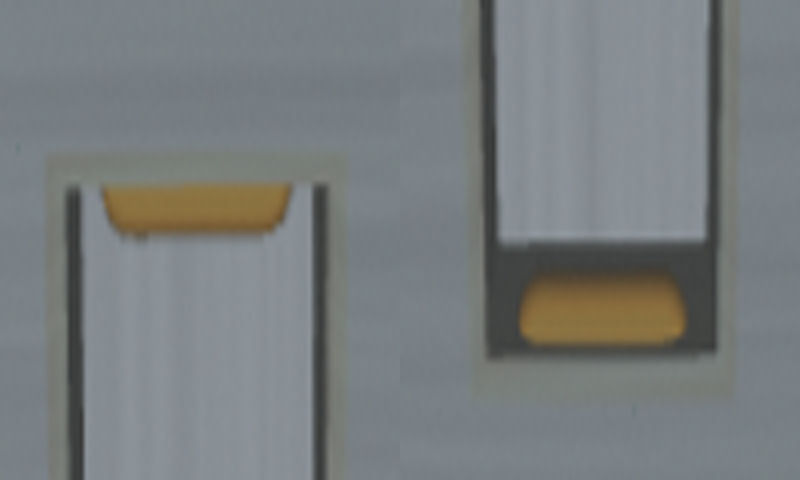

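```bash
python3 - <<'E'
from h import *
import pickle
m=pickle.load(open("pk.pkl","rb"));np.set_printoptions(precision=4,suppress=True)
f=lambda x,y,y0:pt("wrist",(260+(x+.5)/4-.5,y0+(y+.5)/8-.5),.055,m)
TL,TR,BL,BR=f(67,184,125),f(326,184,125),f(88,355,275),f(317,352,275)
print(np.array([TL,TR,BL,BR]),np.mean([TL,TR,BL,BR],0))
print([np.linalg.norm(a-b) for a,b in((TL,TR),(BL,BR),(TL,BL),(TR,BR))])
d=TL+TR-BL-BR;e=TL+BL-TR-BR;print(np.arctan2(d[1],d[0]),np.arctan2(e[1],e[0])-np.pi/2)
E
```

```text
[[ 0.6422 -0.038   0.055 ]
 [ 0.6502 -0.0786  0.055 ]
 [ 0.5237 -0.0623  0.055 ]
 [ 0.5322 -0.103   0.055 ]] [ 0.5871 -0.0705  0.055 ]
[np.float64(0.04139520048799841), np.float64(0.041520221335113926), np.float64(0.12099346102426403), np.float64(0.12056396390506953)]
0.20317715013094248 0.20025897635790724
```

```bash
cat >> h.py <<'E'
def settle(P,a,rate=.1,n=2):
    c=np.array(P,float)
    for i in range(n):
        arm.move_straight(list(c),quat(a),rate=rate if i==0 else .03);arm.wait(.15);e=np.array(P)-arm.get_tcp_pos();c=c+e
    return c,np.array(P)-arm.get_tcp_pos()
E
python3 - <<'E'
from h import *
np.set_printoptions(precision=4,suppress=True)
a=best([.5147,-.2802,.25],-.322+np.pi/2)
print(a,settle([.5147,-.2802,.215],a,.15))
print(settle([.5147,-.2802,.187],a,.08),arm.get_force())
eoat.set_gripper(0);print(arm.get_width(),arm.get_tcp_pos(),arm.get_force())
arm.move_straight([.5147,-.2802,.29],rate=.15);arm.wait(.2);print(arm.get_width(),arm.get_force())
im,m=save("wrist","held");b=im[:,:,::-1]
w=((b.min(2)>150)*255).astype(np.uint8)
n,l,s,c=cv2.connectedComponentsWithStats(w);T=arm.get_tcp_pos();q=arm.get_tool_rot();R=Ro.from_quat([*q[1:],q[0]]).as_matrix()
for i in range(1,n):
    if s[i,4]>150: print(s[i],c[i],R.T@(pt("wrist",c[i],T[2]-.187+.009,m)-T))
print(arm.get_clock())
E
```

```text
4.39038898038469 (array([ 0.5147, -0.2802,  0.2148]), array([ 0.0005, -0.0003,  0.0012]))
(array([ 0.5147, -0.2802,  0.1868]), array([ 0.0001, -0.0002,  0.0002])) [1.0359 0.0604 0.0681]
0.14996555105347778 [ 0.5146 -0.2801  0.1869] [ 0.0167 -0.4274  1.2104]
0.1460449160224084 [ 0.3031 -0.2065 -1.5686]
[ 283  179   59   59 2746] [312.02   208.1537] [0.0402 0.0004 0.1779]
[   0  182   70  128 1790] [ 30.2844 251.0609] [ 0.0207 -0.1462  0.1781]
[ 289  362   47   31 1067] [311.9082 377.0366] [-0.0422  0.0003  0.1781]
7.8833
```

View pics/held.png

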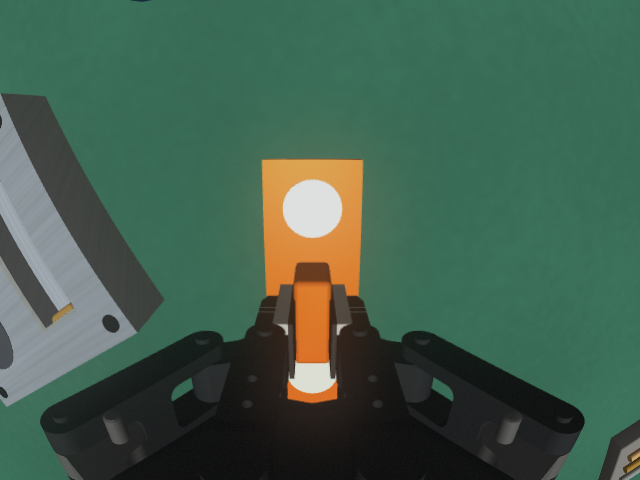

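```bash
python3 - <<'E'
from h import *
np.set_printoptions(precision=4,suppress=True)
x,y=.5871,-.0705
a=best([x,y,.3],.202+np.pi/2)
arm.move_ptp([x,y,.29],quat(a));print(settle([x,y,.252],a,.1),arm.get_force())
im,m=save("wrist","abovepk")
g=arm.move_straight([x,y,.229],quat(a),rate=.02,guard=4);arm.wait(.1)
print(g,arm.get_tcp_pos(),arm.get_force(),arm.get_moment(),arm.get_clock())
save("wrist","inpk")
E
```

```text
(array([ 0.5871, -0.0706,  0.2519]), array([ 0.0003, -0.0005,  0.0007])) [ 0.3813 -0.18   -0.9982]
True [ 0.5864 -0.0705  0.2311] [-2.3452 -1.2941  4.2622] [-0.1406  0.2769  0.0537] 10.9083
```

View pics/inpk.png

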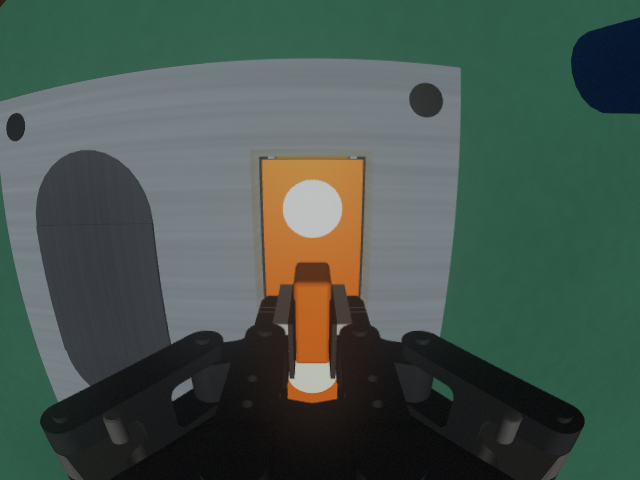

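```bash
python3 - <<'E'
from h import *
np.set_printoptions(precision=4,suppress=True)
eoat.set_gripper(1.0);T=arm.get_tcp_pos();a=best(T,.202+np.pi/2)
arm.move_straight([T[0],T[1],.325],rate=.15);arm.wait(.2)
im,m=save("wrist","laid")
w=((im.min(2)>150)*255).astype(np.uint8);n,l,s,c=cv2.connectedComponentsWithStats(w)
S=[pt("wrist",c[i],.054,m) for i in range(1,n) if 300<s[i,4]<4000 and 250<c[i][0]<370];print(S,np.mean(S,0),np.linalg.norm(S[0]-S[-1]))
P=[.478,.306,.375];a=best(P,-.25);arm.move_ptp(P,quat(a));arm.wait(.2)
im,m=save("wrist","push");import pickle;pickle.dump(m,open("push.pkl","wb"))
print(a,arm.get_tcp_pos(),arm.get_joint_pos()[5],pix("wrist",np.array([.4785,.307,.134])),arm.get_clock())
E
```

```text
[array([ 0.6253, -0.0625,  0.054 ]), array([ 0.5472, -0.0784,  0.054 ])] [ 0.5862 -0.0705  0.054 ] 0.07973183397233954
-0.25 [0.4786 0.3052 0.3748] 0.6230280641209891 [311.4136 251.687 ] 14.4
```

View pics/push.png

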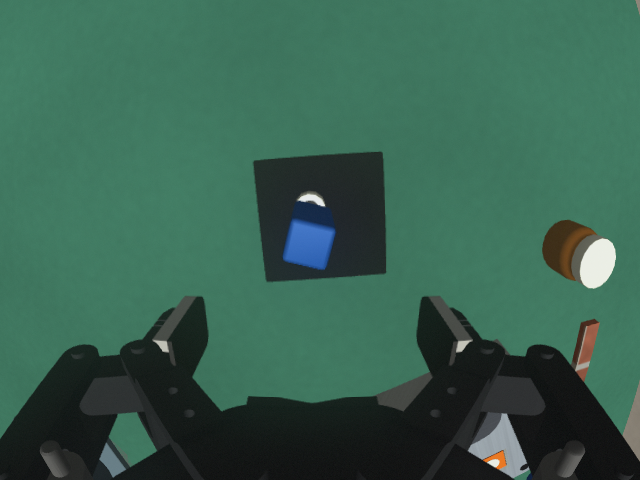

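```bash
python3 - <<'E'
from h import *
import pickle
np.set_printoptions(precision=4,suppress=True)
m=pickle.load(open("push.pkl","rb"))
b=cv2.imread("pics/push.png");o=cv2.inRange(cv2.cvtColor(b,cv2.COLOR_BGR2HSV),(100,120,120),(125,255,255));o[:,:250]=0;o[:,370:]=0
r=cv2.minAreaRect(cv2.findNonZero(o));q=np.array([pt("wrist",p,.134,m) for p in cv2.boxPoints(r)])
print(r,q,q.mean(0),np.linalg.norm(q[0]-q[1]),np.linalg.norm(q[1]-q[2]));
for i in(0,1):e=q[i+1]-q[i];f=q[(i+3)%4]-q[(i+2)%4];print(np.degrees(np.arctan2(e[1],e[0])),np.degrees(np.arctan2(-f[1],-f[0])))
k=np.array([pt("wrist",p,.004,m) for p in((254,160),(382,152),(386,272),(267,281))]);print("mat",k.mean(0),np.linalg.norm(k[0]-k[1]))
E
```

```text
((308.5174255371094, 244.34417724609375), (45.196563720703125, 43.446266174316406), 13.495734214782715) [[0.4599 0.3061 0.134 ]
 [0.4726 0.3295 0.134 ]
 [0.4958 0.3171 0.134 ]
 [0.4838 0.2931 0.134 ]] [0.478  0.3115 0.134 ] 0.02661142036947335 0.026293254184016037
61.51666768210931 63.42896592210545
-28.262856562136093 -28.691029855680352
mat [0.4864 0.2963 0.004 ] 0.11762878559265771
```

```bash
python3 - <<'E'
from h import *
np.set_printoptions(precision=4,suppress=True)
P=[.478,.311];a=-.495
arm.move_ptp([*P,.34],quat(a))
print(settle([*P,.256],a,.12))
eoat.set_gripper(0);arm.wait(.1);T=arm.get_tcp_pos();np.save("T.npy",T);print(arm.get_width(),T,arm.get_force())
arm.move_straight([*T[:2],.36],rate=.15);arm.wait(.2);print(arm.get_width(),arm.get_force())
S=np.array([.6253,-.0625]);b=.202+np.pi/2;b=best([*S,.36],b);print("b",b)
arm.move_ptp([*S,.36],quat(b));print(settle([*S,.318],b,.12),arm.get_force(),arm.get_clock())
g=arm.move_straight([*S,.298],quat(b),rate=.02,guard=4);arm.wait(.1)
print(g,arm.get_tcp_pos(),arm.get_force(),arm.get_clock())
save("wrist","foot");save("side","sidefoot")
a=cv2.imread("pics/foot.png")[100:480,100:500];c=cv2.imread("pics/sidefoot.png")[150:330,240:420]
cv2.imwrite("pics/ff.png",np.hstack([a,cv2.resize(c,(380,380))]))
E
```

```text
(array([0.478 , 0.311 , 0.2559]), array([0.0004, 0.0002, 0.001 ]))
0.3210736098011108 [0.4777 0.3109 0.255 ] [ 0.899  -0.6813  0.3748]
0.31869630457915815 [-0.6932 -0.3477 -2.4466]
b 4.91438898038469
(array([ 0.6253, -0.0624,  0.3179]), array([0.0004, 0.0003, 0.0011])) [-1.305  -0.6111 -2.3038] 20.4083
True [ 0.6249 -0.0627  0.3037] [-1.3424 -0.5573  5.0538] 21.1667
```

View pics/ff.png

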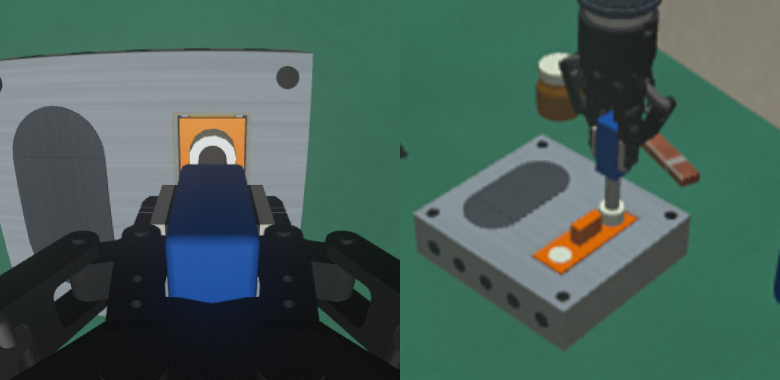

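```bash
python3 - <<'E'
from h import *
np.set_printoptions(precision=4,suppress=True)
S=[.6253,-.0624];b=4.914389
t=arm.get_clock()
g=arm.move_straight([*S,.281],quat(b),rate=.01,guard=21)
print(g,arm.get_tcp_pos(),arm.get_force(),arm.get_clock()-t);arm.wait(.1);print(arm.get_tcp_pos(),arm.get_force(),arm.get_width())
E
```

```text
True [ 0.6262 -0.0618  0.2915] [-1.5352 -0.0529  4.8729] 1.4750000000000014
[ 0.6262 -0.0619  0.2915] [-0.536   0.1584  5.1492] 0.320929984588063
```

```bash
python3 - <<'E'
from h import *
np.set_printoptions(precision=4,suppress=True)
S=[.6253,-.0624];b=4.914389
t=arm.get_clock();f0=arm.get_force()
g=arm.move_straight([*S,.280],quat(b),rate=.008,guard=17)
print(g,arm.get_tcp_pos(),arm.get_force(),arm.get_clock()-t);arm.wait(.1);print(arm.get_tcp_pos(),arm.get_force(),arm.get_width())
save("wrist","p1");save("side","side1")
a=cv2.imread("pics/p1.png")[100:480,100:500];c=cv2.imread("pics/side1.png")[150:330,240:420]
cv2.imwrite("pics/f1.png",np.hstack([a,cv2.resize(c,(380,380))]))
E
```

```text
True [ 0.6261 -0.0618  0.2915] [-1.6633  0.4097  6.2523] 0.5749999999999993
[ 0.6261 -0.0617  0.2915] [-2.5183  0.1413  6.3881] 0.3189802113372437
```

View pics/f1.png

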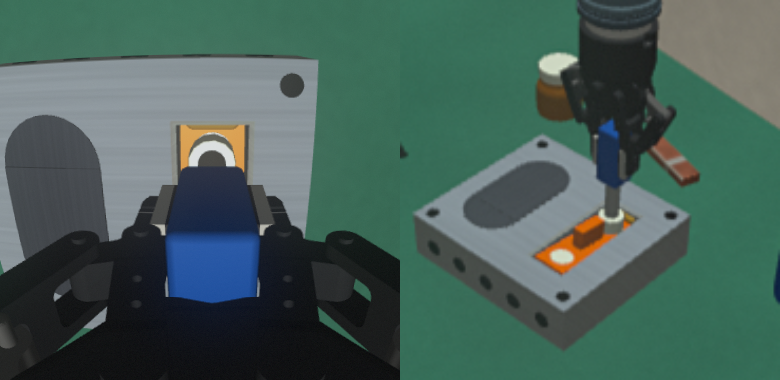

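```bash
python3 - <<'E'
from h import *
np.set_printoptions(precision=4,suppress=True)
b=4.914389;T=arm.get_tcp_pos()
arm.move_straight([T[0],T[1],.352],quat(b),rate=.1)
S=[.5472,-.0784];arm.move_straight([*S,.352],quat(b),rate=.12);print(settle([*S,.316],b,.1),arm.get_force())
g=arm.move_straight([*S,.295],quat(b),rate=.015,guard=4);arm.wait(.1);f=arm.get_force();print(g,arm.get_tcp_pos(),f)
t=arm.get_clock();g=arm.move_straight([*S,.279],quat(b),rate=.01,guard=21)
print(g,arm.get_clock()-t);arm.wait(.1);print(arm.get_tcp_pos(),arm.get_force(),arm.get_width(),arm.get_clock())
E
```

```text
(array([ 0.5472, -0.0784,  0.3158]), array([ 0.0005, -0.0001,  0.0006])) [-0.001  -0.1945 -3.0303]
True [ 0.5471 -0.0784  0.3008] [1.0959 0.4153 4.2014]
True 1.3000000000000007
[ 0.5467 -0.078   0.289 ] [-1.7262  0.4196  5.4189] 0.31764818024156827 28.675
```

```bash
python3 - <<'E'
from h import *
np.set_printoptions(precision=4,suppress=True)
b=4.914389;S=[.5472,-.0784]
print(arm.move_straight([*S,.278],quat(b),rate=.008,guard=17));arm.wait(.1);print(arm.get_tcp_pos(),arm.get_force())
T=arm.get_tcp_pos();arm.move_straight([T[0],T[1],.36],quat(b),rate=.1)
P=np.load("T.npy");a=-.495
arm.move_ptp([P[0],P[1],.36],quat(a));arm.wait(.2)
save("side","s2");save("top","t2");save("wrist","w2")
c=cv2.imread("pics/s2.png");t=cv2.imread("pics/t2.png")[190:325,260:395]
cv2.imwrite("pics/f2.png",np.hstack([cv2.resize(c[150:330,170:400],(480,376)),cv2.resize(t,(320,376))]))
print(arm.get_clock())
E
```

```text
True
[ 0.5465 -0.078   0.289 ] [-1.28   -0.0155  5.6169]
31.95
```

View pics/f2.png

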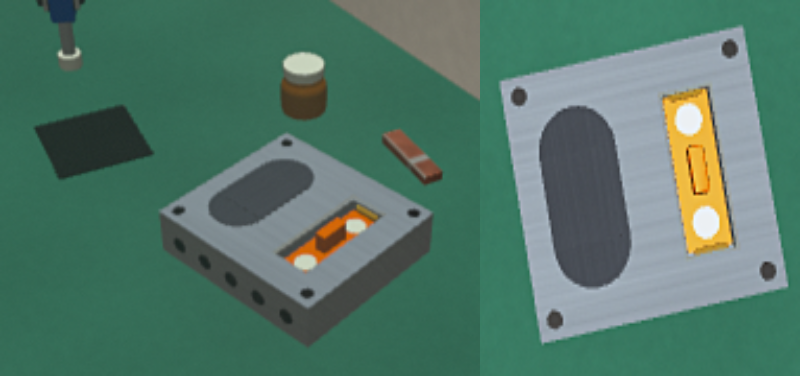

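```bash
python3 - <<'E'
from h import *
np.set_printoptions(precision=4,suppress=True)
P=np.load("T.npy");a=-.495
print(settle([P[0],P[1],.268],a,.12))
g=arm.move_straight([P[0],P[1],.248],quat(a),rate=.015,guard=3);arm.wait(.2);print(g,arm.get_tcp_pos(),arm.get_force(),arm.get_moment())
eoat.set_gripper(1.0);arm.wait(.3);T=arm.get_tcp_pos();print(arm.get_width(),arm.get_force())
arm.move_straight([T[0],T[1],.40],quat(a),rate=.12);arm.wait(.4)
save("side","s3");save("wrist","w3");save("top","t3")
c=cv2.imread("pics/s3.png")[130:400,150:550];t=cv2.imread("pics/w3.png")
cv2.imwrite("pics/f3.png",np.hstack([c,cv2.resize(t,(360,270))]));print(arm.get_clock())
E
```

```text
(array([0.4777, 0.3109, 0.2679]), array([0.0004, 0.0002, 0.0009]))
True [0.4776 0.3108 0.255 ] [-0.7511 -0.4871  5.1498] [-0.0001  0.0393 -0.0331]
1.0001634913872055 [-0.8495  0.3858  0.7841]
37.25
```

View pics/f3.png

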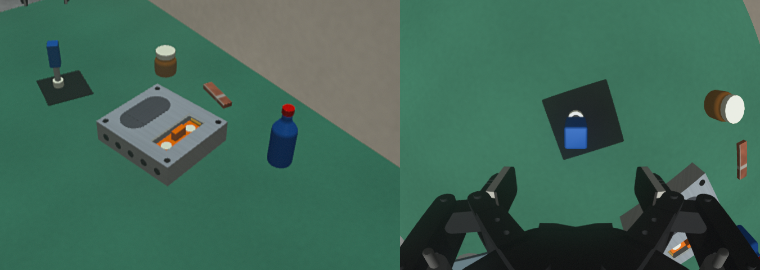

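The pusher stands upright on the mat, the cover lies flat in the pocket, and the gripper is clear, so I'm handing in.

```bash
python3 -c "
from station import arm
print(arm.hand_in(),arm.get_clock())"
```

```text
the job is handed in; nothing more can be done
the job is handed in; nothing more can be done
```

The job is done and handed in. The last clock reading before hand-in was 37.3 s of the 69 s allowed.

- **Laying the cover:** I laid the cover on the two catches and let go. Its two white spots then measured 80 mm apart on the loose-cover level, so it lay flat.
- **Pressing:** I pressed the +x end first, then the -x end, using only the pusher's foot.
  - The foot stopped about 12 mm below first contact at the first end. It came to rest about 15 mm below the loose level at the second.
  - I pressed each end a second time at its stop and it did not move further.
  - The arm was set to stop on a rise of 21 N from an already loaded start, so I estimate the peak at 28–29 N, below the 40 N limit. I did not log the force through the press, so neither that peak nor the clicks were recorded directly; I inferred the clicks from the depths and the pictures.
- **Final pictures:** Both spots are level and sunk in the pocket. The pusher stands upright and released near its original spot on the mat, and the gripper is about 14 cm above where it let go. The jar, bottle and stone were never touched and look unmoved.

The only disagreement was in the measurements: the top and wrist cameras differed by about 3 mm on the pocket position. I used the wrist camera, and the cover went in on the first try.

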